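# Make up the tea tray and the egg tray

## Task

Make up the two breakfast trays from the things standing on the counter: the tea cup, the square tea tin and the sugar jar go on the long tray with three compartments, the egg cup and the tall slim shaker on the short tray with two. Set each one down gently (do not drop it), upright, on the floor of a compartment of its own; any compartment of the right tray will do. Leave the squat shaker, the potted plant and the coffee jar where they stand.

Things in the scene. Friction and masses are not known exactly. Their poses are not given: they have to be found in the camera images.
- tea_cup: White ceramic cup without handle, open at the top, straight round sides, outside diameter 54 mm (50 mm at the very foot), 65 mm tall, wall 3.5 mm, 150 g. Origin: centre of its underside, z up.
- tea_tin: Closed square metal tin, 46 x 46 mm, 75 mm tall, with a flat lid, 140 g. x and y are square to its sides. Origin: centre of its underside, z up.
- sugar_jar: White ceramic jar with lid, round, diameter 55 mm, 60 mm tall to the top of the lid, plus a knob 16 mm across on top, 74 mm tall in all, 200 g. Origin: centre of its underside, z up.
- egg_cup: White ceramic egg cup, 62 mm tall: foot 40 mm across, narrow stem 18 mm, cup open at the top with straight sides 48 mm across from 40 mm above the foot's underside to the rim, 90 g. Origin: centre of its underside, z up.
- tall_shaker: Slim round metal shaker with domed perforated top, diameter 38 mm, 88 mm tall (sides straight up to 74 mm), 120 g. Origin: centre of its underside, z up.
- squat_shaker: Squat round metal shaker with the same kind of top, diameter 48 mm, only 48 mm tall, 110 g. It belongs to neither tray and stays where it is. Origin: centre of its underside, z up.
- tea_tray: The long tray, 230 x 80 x 16 mm, three square compartments in a row, each 70 x 70 mm inside, centred at x = -75, 0 and +75 mm. Fixed to the counter. Low wooden walls 5 mm thick, top edge 16 mm above the counter; compartment floor 6 mm above the counter. Origin: centre of the underside, at counter height; x runs along the row of compartments, y across it, z up. 
- egg_tray: The short tray, 155 x 80 x 16 mm, two square compartments in a row, each 70 x 70 mm inside, centred at x = -37.5 and +37.5 mm. Fixed to the counter. Low wooden walls 5 mm thick, top edge 16 mm above the counter; compartment floor 6 mm above the counter. Origin: centre of the underside, at counter height; x runs along the row of compartments, y across it, z up. 
- plant: Potted plant, blue pot 84 mm across the rim and 70 mm tall, leaves up to about 115 mm high. Stays where it is. Origin: centre of its underside, z up.
- coffee_jar: Brown glass jar with a black cap, 72 mm across, 100 mm tall. Stays where it is. Origin: centre of its underside, z up.
There are look-alikes about, which are no part of the job. Leave any pink or turquoise look-alike of the tea_tin alone.

How it is judged (in metres and radians):
At the end, for the whole second after the job is handed in: Cup, tin and sugar jar in compartments of the long tray, egg cup and tall shaker of the short one: each within 16 mm of a compartment's centre in tray x and y, on its floor (4 mm), upright (0.1 rad), at rest. Squat shaker, plant, coffee jar upright, moved under 30 mm (y of tea_cup in the frame of tea_tray between -0.016 and 0.016 m and z of tea_cup in the frame of tea_tray between 0.002 and 0.01 m and angle between each of tea_cup, tea_tin, sugar_jar, egg_cup, tall_shaker, squat_shaker, plant, coffee_jar's own z axis and vertical below 0.1 rad and linear speed of each of tea_cup, tea_tin, sugar_jar, egg_cup, tall_shaker below 0.02 m/s and angular speed of each of tea_cup, tea_tin, sugar_jar, egg_cup, tall_shaker below 0.2 rad/s and (x of tea_cup in the frame of tea_tray between -0.091 and -0.059 m or x of tea_cup in the frame of tea_tray between -0.016 and 0.016 m or x of tea_cup in the frame of tea_tray between 0.059 and 0.091 m) and y of tea_tin in the frame of tea_tray between -0.016 and 0.016 m and z of tea_tin in the frame of tea_tray between 0.002 and 0.01 m and (x of tea_tin in the frame of tea_tray between -0.091 and -0.059 m or x of tea_tin in the frame of tea_tray between -0.016 and 0.016 m or x of tea_tin in the frame of tea_tray between 0.059 and 0.091 m) and y of sugar_jar in the frame of tea_tray between -0.016 and 0.016 m and z of sugar_jar in the frame of tea_tray between 0.002 and 0.01 m and (x of sugar_jar in the frame of tea_tray between -0.091 and -0.059 m or x of sugar_jar in the frame of tea_tray between -0.016 and 0.016 m or x of sugar_jar in the frame of tea_tray between 0.059 and 0.091 m) and y of egg_cup in the frame of egg_tray between -0.016 and 0.016 m and z of egg_cup in the frame of egg_tray between 0.002 and 0.01 m and (x of egg_cup in the frame of egg_tray between -0.0535 and -0.0215 m or x of egg_cup in the frame of egg_tray between 0.0215 and 0.0535 m) and y of tall_shaker in the frame of egg_tray between -0.016 and 0.016 m and z of tall_shaker in the frame of egg_tray between 0.002 and 0.01 m and (x of tall_shaker in the frame of egg_tray between -0.0535 and -0.0215 m or x of tall_shaker in the frame of egg_tray between 0.0215 and 0.0535 m) and distance of each of squat_shaker, plant, coffee_jar from where it was at the start of the episode below 0.03 m); the robot touches nothing.
It fails at once if the squat shaker, the plant or the coffee jar is shifted by more than 30 mm (distance of any of squat_shaker, plant, coffee_jar from where it was at the start of the episode above 0.03 m).
It fails at once if a thing is dropped (out of the fingers it moves faster than 0.6 m/s, a fall of some 20 mm) ((linear speed of tea_cup above 0.6 m/s and contact force between the fingers and tea_cup below 0.1 N) or (linear speed of tea_tin above 0.6 m/s and contact force between the fingers and tea_tin below 0.1 N) or (linear speed of sugar_jar above 0.6 m/s and contact force between the fingers and sugar_jar below 0.1 N) or (linear speed of egg_cup above 0.6 m/s and contact force between the fingers and egg_cup below 0.1 N) or (linear speed of tall_shaker above 0.6 m/s and contact force between the fingers and tall_shaker below 0.1 N)).
It also fails if it takes over 118 s, if anything falls off the work surface, if the arm or the gripper's body presses on something with over 40 N, if the wrist force passes 120 N, or if a joint passes its speed limit or range.

## Robot

A 6-joint arm with a two-finger parallel gripper is mounted at the origin on the work surface. World frame = base frame: x ahead of the robot, y to its left, z up, the work surface at z = 0. Lengths are in m, angles in degrees, forces in N, time in s.
With the tool pointing down it reaches from about 0.375 to 0.9 m from the base axis. Payload 3.1 kg.
Tool frame: the origin (TCP) lies midway between the tips of the shut fingers; the grasp point (between the pads) lies 19 mm behind it; z points along the fingers, y is the direction in which the jaws open and shut (so a half turn about z gives the same grasp; the last joint's range is limited). The gripper opens to 87 mm and grips with 3 to 60 N. Pads are 19 mm wide; open, the fingers measure 117 mm over their backs; the gripper's body (75 mm by 190 mm) begins 51 mm behind the grasp point.
Start: joints at [-77.435, 30.224, 82.088, -0, 67.689, -10.227], TCP at [0.242, -0.576, 0.223] pointing down, gripper open.
Joint ranges: [-176.69, 176.69], [-43.24, 126.21], [12.49, 139.97], [-82, 262], [0, 151.66], [-163.58, 163.58]. Speed limits (degrees/s): [159.86, 159.86, 180, 180, 180, 180].

## Interface

Orientations are given as a 3x3 rotation matrix whose columns are the frame's x, y, z axes.
In Python, from rig import status, vision, bot, models gives the robot as it stands.
- The arm moves only by the tool send_rows, never from a script. Its argument "moves" is a list of rows, each a list of 7 numbers: the shift along the tool's x, y, z in units of 25 mm (1.0 is 25 mm), then the turn, a rotation vector about the tool's x, y, z in units of 10 degrees (1.0 is 10 degrees), then the closure, from -1 (fully open) to 1 (shut), so that 0 is half open. In form: [[dx, dy, dz, rx, ry, rz, hand], ...]. A call has 1 to 12 rows; each row shifts and turns the commanded pose from where the row before left it, along the tool's axes as they then stand; what a row does not reach is not made up. A row lasts 1/8 s, in which the tool goes at most 62.5 mm and 10.7 degrees, less where a joint would pass 70% of its speed; a pose out of reach is approached as far as the arm can. A call is refused whole if a number of a shift passes 1 or a number of a turn 1, either way. A call with a gripper value outside its range is refused whole. The fingers move at their own pace and stop on an object; the grip force is fixed at half the most. Time passes only in rows, so rows that do not move let the fingers close. It gives the time, the measured TCP pose, the force and the opening at its end, in the units of the state.
- status.read_state(): the state, without advancing time (a new reading comes with each control period).
- vision.capture(name): name is "scene" or "top" or "wrist"; returns a dict with "img" (400x640x3 uint8, red, green, blue), "depth" (400x640 float32, m along the optical axis (not along the pixel's ray), 0 where there is no reading), "fx", "fy", "cx", "cy" (pixels), "distortion" ([k1, k2, p1, p2, k3] as OpenCV has them; the pictures are not rectified), "pose" (4x4, takes a point from camera to world coordinates); the wrist camera has in their place "hand_eye" (4x4, takes a point from camera to tool coordinates, whose origin is the TCP and whose axes are the flange's). Camera axes: x right, y up, looking along -z (the intrinsics and any distortion apply to the point x, -y, -z); pixel columns grow to the right and rows downward; lengths in m; the calibration is good to about 2 mm. A picture is of the moment at which its call begins: read the wrist's pose just before it.
- bot.hand_in(): hands the job in, once; it reports no verdict.
Trained networks look in the newest picture that a camera, given by its name, has taken for a name from the list of things; names that differ only in an ending like _2 or _b are one class to them, and where a whole thing is asked for, a point or a joint stands for the part that bears it (a point fixed in the world has none). Each returns a list of dicts, best first, with "confidence" (0 to 1); they miss things now and then, are a little off and sometimes report something else, mostly with a low value. They report only what shows in the picture. A call takes as long as a camera call. They do not tell look-alikes from the thing itself.
- models.masks_of(camera, name): "mask" (400x640 bool, what is visible of it) and "extent" ([left, top, right, bottom] in pixels, round what is visible of it).
- models.landmark_of(camera, name): "point" ([column, row] in pixels: a listed point, or the origin of a listed thing).
The state is a dict: "time_s": time; "joint_positions": joint angles; "qvel": joint speeds; "tau": joint torques, N m; "position": TCP position; "tcp_rot": TCP orientation; "force": force on the tool from outside, world axes, zero at the start; "moment": the same for the moment, N m; "opening": opening from 0.0 (shut) to 1.0 (fully open).
Only numpy, scipy, OpenCV 4.12 (cv2) and the standard library are available. Lean on these libraries where they do the work, as an engineer would, in place of code of your own. Each camera call takes 0.05 s, during which the arm holds its last target.

## Working session

There is one attempt and no reset: what is moved stays moved. The work goes in short steps, Python scripts to look and compute and a tool call to move; the robot and the scene stay as the last step left them, time stands still between calls to the robot, and variables do not carry over. Pictures are saved under pics/ and viewed, and the job is handed in when it is done.

Besides the shell and the picture viewer there is one more tool, called after "Emit:" as name([rows], argument=value, ...), one row to a line, values as JSON. send_rows: Moves the arm, as the interface text tells. Its arguments: {"type":"object","properties":{"moves":{"type":"array"}},"required":["moves"]}

```bash
ls; mkdir -p pics
python3 - <<'E'
from rig import status, vision, bot, models
import cv2
s=status.read_state(); print(s)
for n in ["scene","top","wrist"]:
    c=vision.capture(n); cv2.imwrite(f"pics/{n}0.png",c["img"][:,:,::-1])
    print(n,c["fx"],c["fy"],c["cx"],c["cy"],c["distortion"]); print(c.get("pose",c.get("hand_eye")))
E
```

```text
pics
{'time_s': 0.0, 'joint_positions': array([-7.74357971e+01,  3.02786487e+01,  8.21573915e+01, -5.46174986e-05,
        6.76889910e+01, -1.02279350e+01]), 'qvel': array([ 0.0311402 , -0.01548825,  0.00604502,  0.06542437,  0.01027844,
       -0.1752091 ]), 'tau': array([-5.48015978e-04, -4.40045285e+01, -1.76593584e+01,  6.32988755e-02,
        5.82568883e-02, -1.59308465e-04]), 'position': array([ 0.24197474, -0.57545356,  0.22156946]), 'tcp_rot': array([[ 9.21916269e-01,  3.87388909e-01, -4.75563227e-04],
       [ 3.87389008e-01, -9.21913890e-01,  2.12975484e-03],
       [ 3.86615060e-04, -2.14768360e-03, -9.99997619e-01]]), 'force': array([-0.39706638, -0.23143271,  0.20741349]), 'moment': array([ 0.02268067, -0.03961806,  0.06363658]), 'opening': 1.0018902522453328}
scene 498.39959858546183 498.39959858546183 322.3544221198532 202.61206825893186 [-0.12065944  0.          0.          0.          0.        ]
[[-0.54174129 -0.5634664   0.62371627  1.30087826]
 [ 0.84054294 -0.36491138  0.40040886  0.4644062 ]
 [ 0.00198423  0.74117832  0.67130527  0.78570966]
 [ 0.          0.          0.          1.        ]]
top 390.70354399494613 390.70354399494613 316.5249230188261 206.61047957167298 [-0.07305779  0.          0.          0.          0.        ]
[[-0.00330982  0.9965111  -0.08339467  0.50384823]
 [-0.99971213 -0.00527913 -0.02340497 -0.00726969]
 [-0.02376356  0.0832932   0.99624171  0.96139347]
 [ 0.          0.          0.          1.        ]]
wrist 350.6243002324046 350.6243002324046 323.56697745165565 196.6748601022898 [-0.02986386  0.          0.          0.          0.        ]
[[-2.09667211e-04  9.60879639e-01  2.76966200e-01  7.61750035e-02]
 [ 9.99998970e-01 -1.91802582e-04  1.42243418e-03 -5.06715207e-04]
 [ 1.41991088e-03  2.76966213e-01 -9.60878609e-01 -1.62290395e-01]
 [ 0.00000000e+00  0.00000000e+00  0.00000000e+00  1.00000000e+00]]
```

View pics/top0.png

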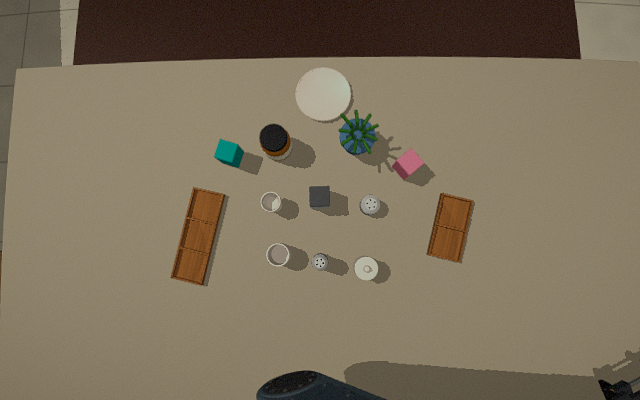

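View pics/scene0.png

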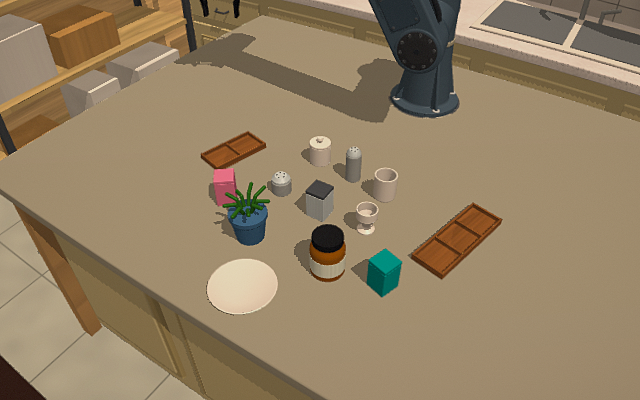

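The top picture shows six small things in two rows: egg cup (271,202), dark-lidded tin (320,196), squat shaker (370,205), tea cup (278,255), tall shaker (320,261) and sugar jar (366,268). The long tray is at the left (198,236) and the short tray at the right (450,228). The turquoise and pink look-alikes stand farther off.

```bash
cat > h.py <<'E'
import numpy as np, cv2
from rig import status, vision, bot, models
def K(c): return np.array([[c["fx"],0,c["cx"]],[0,c["fy"],c["cy"]],[0,0,1.]])
def campose(c,s=None):
    if "pose" in c: return c["pose"]
    T=np.eye(4);T[:3,:3]=s["tcp_rot"];T[:3,3]=s["position"];return T@c["hand_eye"]
def rays(c,uv):
    p=cv2.undistortPoints(np.asarray(uv,float).reshape(-1,1,2),K(c),np.array(c["distortion"]))[:,0]
    return np.c_[p[:,0],-p[:,1],-np.ones(len(p))]
def cloud(c,mask,T):
    v,u=np.nonzero(mask&(c["depth"]>0))
    r=rays(c,np.c_[u,v]); P=r*c["depth"][v,u][:,None]
    return P@T[:3,:3].T+T[:3,3]
def onplane(c,uv,z,T):
    r=rays(c,uv)@T[:3,:3].T; t=(z-T[2,3])/r[:,2]
    return T[:3,3]+r*t[:,None]
E
python3 - <<'E'
from h import *
H=dict(tea_cup=.065,tea_tin=.075,sugar_jar=.060,egg_cup=.062,tall_shaker=.074,squat_shaker=.035,plant=.07,coffee_jar=.1,tea_tray=.016,egg_tray=.016)
np.set_printoptions(precision=4,suppress=True)
for cam in ["top","scene"]:
    c=vision.capture(cam);T=campose(c)
    for n,h in H.items():
        for m in models.masks_of(cam,n)[:3]:
            if m["confidence"]<.2: continue
            P=cloud(c,m["mask"],T)
            zt=np.percentile(P[:,2],97)
            Q=P[P[:,2]>h-.008] if len(P) else P
            if len(Q)<8: print(cam,n,m["confidence"],"few",zt); continue
            (cx,cy),(w,d),a=cv2.minAreaRect(Q[:,:2].astype(np.float32))
            cc,r=cv2.minEnclosingCircle(Q[:,:2].astype(np.float32))
            print(cam,n,round(m["confidence"],2),m["extent"],"ztop %.3f"%zt,"rect",np.round([cx,cy,w,d,a],4),"circ",np.round([*cc,r],4))
E
```

```text
top tea_cup 0.79 [266.9, 241.2, 291.8, 267.0] ztop 0.067 rect [ 0.4693  0.1026  0.0511  0.0517 25.7648] circ [0.4695 0.1028 0.0267]
top tea_tin 0.95 [308.2, 185.5, 331.7, 212.8] ztop 0.078 rect [0.6028 0.0077 0.0462 0.046  0.6669] circ [0.6016 0.008  0.0301]
top tea_tin 0.64 [394.9, 147.7, 422.6, 178.6] ztop 0.078 rect [ 0.6816 -0.2017  0.0457  0.046  40.9677] circ [ 0.6811 -0.2006  0.0293]
top tea_tin 0.58 [217.3, 138.8, 244.8, 165.4] ztop 0.078 rect [ 0.711   0.2254  0.0441  0.0442 71.5888] circ [0.71   0.2252 0.0293]
top sugar_jar 0.71 [353.7, 258.0, 379.4, 279.7] ztop 0.074 rect [ 0.4372 -0.0983  0.0536  0.0514 76.1309] circ [ 0.4371 -0.0983  0.0275]
top egg_cup 0.8 [262.7, 192.9, 282.1, 212.4] ztop 0.064 rect [ 0.5916  0.1208  0.0447  0.0444 89.8688] circ [0.592  0.1211 0.0236]
top egg_cup 0.56 few 0.018059425336249206
top tall_shaker 0.61 [312.9, 253.1, 327.6, 271.3] ztop 0.090 rect [ 0.4527  0.0073  0.0338  0.0361 89.9328] circ [0.4532 0.0072 0.019 ]
top squat_shaker 0.61 [359.0, 196.2, 381.9, 216.6] ztop 0.051 rect [ 0.5855 -0.1123  0.044   0.0452 18.1644] circ [ 0.5858 -0.11
[... 1790 characters left out ...]
 -0.0751  0.0536]
scene plant 0.26 [307.5, 135.4, 334.4, 171.5] ztop 0.071 rect [ 0.4417 -0.0956  0.0461  0.0475 74.5503] circ [ 0.4427 -0.0929  0.0278]
scene coffee_jar 0.95 [308.5, 224.7, 346.7, 282.3] ztop 0.102 rect [ 0.7371  0.1145  0.0644  0.0595 33.5428] circ [0.7371 0.1149 0.0329]
scene tea_tray 0.97 [411.5, 201.9, 501.1, 277.6] ztop 0.018 rect [ 0.5151  0.3109  0.0823  0.2346 76.7568] circ [0.5161 0.3077 0.1207]
scene tea_tray 0.35 [309.3, 137.5, 333.9, 171.9] ztop 0.071 rect [ 0.4415 -0.0947  0.0593  0.0517 27.5118] circ [ 0.4418 -0.0964  0.0306]
scene egg_tray 0.56 [200.3, 134.2, 265.7, 169.0] ztop 0.019 rect [ 0.5337 -0.3075  0.0857  0.1568 75.6596] circ [ 0.5336 -0.307   0.0859]
```

Emit:
send_rows([
  [0,0,0,0,0,0.76,-1],
  [0,0,0,0,0,0.76,-1],
  [0,0,0,0,0,0.76,-1],
  [0.36,-1,0,0,0,0,-1],
  [0.36,-1,0,0,0,0,-1],
  [0.36,-1,0,0,0,0,-1],
  [0.36,-1,0,0,0,0,-1],
  [0.36,-1,0,0,0,0,-1],
  [0.36,-1,0,0,0,0,-1],
  [0.36,-1,0,0,0,0,-1],
  [0.36,-1,0,0,0,0,-1],
  [0.36,-1,0,0,0,0,-1],
])

```text
time_s: 2.75
position: [0.3236, -0.3501, 0.2227]
tcp_rot: [[1.0, -0.0, 0.0], [-0.0, -1.0, -0.0], [0.0, 0.0, -1.0]]
force: [0.6, -0.1, 0.6]
opening: 1.0
```

Emit:
send_rows([
  [0.36,-1,0.2,0,0,0,-1],
  [0.36,-1,0.2,0,0,0,-1],
  [0.36,-1,0.2,0,0,0,-1],
  [0.36,-1,0.2,0,0,0,-1],
  [0.36,-1,0.2,0,0,0,-1],
  [0.36,-1,0.2,0,0,0,-1],
  [0.36,-1,0.2,0,0,0,-1],
  [0.36,-1,0.2,0,0,0,-1],
  [0.36,-1,0.2,0,0,0,-1],
  [0.36,-1,0.2,0,0,0,-1],
  [0,-1,0.2,0,0,0,-1],
  [0,-1,0.2,0,0,0,-1],
])

```text
time_s: 4.25
position: [0.4134, -0.0501, 0.1626]
tcp_rot: [[1.0, -0.0, 0.001], [-0.0, -1.0, -0.0], [0.001, 0.0, -1.0]]
force: [0.5, -0.2, 0.8]
opening: 1.0
```

Run:
```python
from h import *
np.set_printoptions(precision=4,suppress=True)
s=status.read_state(); c=vision.capture("wrist");T=campose(c,s)
cv2.imwrite("pics/w1.png",c["img"][:,:,::-1])
for n,h in dict(tall_shaker=.074,sugar_jar=.06,tea_cup=.065).items():
    for m in models.masks_of("wrist",n)[:2]:
        P=cloud(c,m["mask"],T);Q=P[P[:,2]>h-.008]
        if len(Q)<8: continue
        cc,r=cv2.minEnclosingCircle(Q[:,:2].astype(np.float32)); print(n,m["confidence"],m["extent"],np.array([*cc,r]),np.percentile(P[:,2],97))
```

```text
tall_shaker 0.83 [216.6, 112.2, 280.8, 175.8] [0.454 0.009 0.019] 0.08910210510000845
tea_cup 0.69 [79.5, 87.9, 182.9, 159.5] [0.4698 0.1056 0.0278] 0.06582263476185052
```

View pics/w1.png

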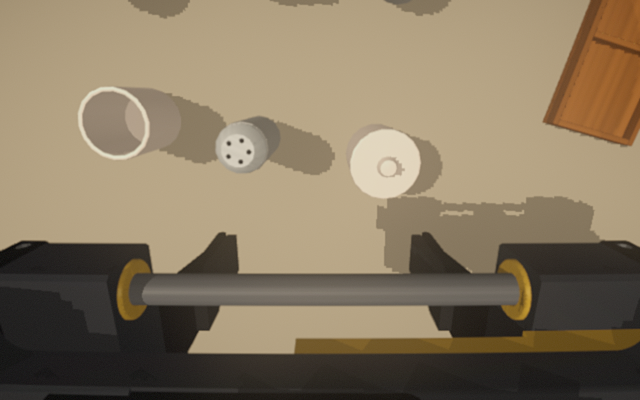

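The wrist view shows the cup (115,122), tall shaker (243,147) and sugar jar (385,162). It matches the fused positions within 2 mm. Next I grasp the tall shaker.

Emit:
send_rows([
  [0.55,-0.8,0,0,0,0,-1],
  [0.55,-0.8,0,0,0,0,-1],
  [0.53,-0.76,0,0,0,0,-1],
  [0,0,1,0,0,0,-1],
  [0,0,1,0,0,0,-1],
  [0,0,1,0,0,0,-1],
  [0,0,1,0,0,0,-1],
  [0,0,0.8,0,0,0,-1],
  [0,0,0.5,0,0,0,-1],
  [0,0,0,0,0,0,1],
  [0,0,0,0,0,0,1],
  [0,0,0,0,0,0,1],
])

```text
time_s: 5.95
position: [0.4545, 0.0077, 0.0307]
tcp_rot: [[1.0, -0.0, 0.002], [-0.0, -1.0, -0.0], [0.002, 0.0, -1.0]]
force: [-0.4, -0.6, -0.5]
opening: 0.741
```

Emit:
send_rows([
  [0,0,0,0,0,0,1],
  [0,0,0,0,0,0,1],
])

```text
time_s: 6.2
position: [0.4542, 0.0078, 0.0304]
tcp_rot: [[1.0, -0.0, 0.001], [-0.0, -1.0, -0.0], [0.001, 0.0, -1.0]]
force: [-0.3, -0.1, 0.7]
opening: 0.514
```

Emit:
send_rows([
  [0,0,0,0,0,0,1],
  [0,0,0,0,0,0,1],
  [0,0,-0.4,0,0,0,1],
  [0,0,-0.8,0,0,0,1],
  [0,0,-1,0,0,0,1],
  [0,0,-1,0,0,0,1],
  [0,0,-1,0,0,0,1],
  [0,0,-0.8,0,0,0,1],
  [0,0.4,0,0,0,0,1],
  [0,0.86,0,0,0,0,1],
])

```text
time_s: 7.45
position: [0.4533, -0.0238, 0.1548]
tcp_rot: [[1.0, 0.001, -0.001], [0.001, -1.0, 0.0], [-0.001, -0.0, -1.0]]
force: [0.5, -0.2, -1.5]
opening: 0.426
```

Emit:
send_rows([
  [0.16,1,0,0,0,0,1],
  [0.16,1,0,0,0,0,1],
  [0.16,1,0,0,0,0,1],
  [0.16,1,0,0,0,0,1],
  [0.16,1,0,0,0,0,1],
  [0.16,1,0,0,0,0,1],
  [0.16,1,0,0,0,0,1],
  [0.16,1,0,0,0,0,1],
  [0.16,1,0,0,0,0,1],
  [0.16,1,0,0,0,0,1],
  [0.1,0.6,0,0,0,0,1],
  [0,0.4,0,0,0,0,1],
])

```text
time_s: 8.95
position: [0.4964, -0.2996, 0.1549]
tcp_rot: [[1.0, -0.001, -0.0], [-0.001, -1.0, 0.0], [-0.0, -0.0, -1.0]]
force: [-0.1, 1.1, -1.2]
opening: 0.422
```

Emit:
send_rows([
  [0,0,0,0,0,0.72,1],
  [0,0,0,0,0,0.72,1],
  [0,0,0,0,0,0,1],
])

```text
time_s: 9.32
position: [0.4962, -0.2982, 0.1549]
tcp_rot: [[0.969, -0.247, -0.001], [-0.247, -0.969, 0.001], [-0.001, -0.001, -1.0]]
force: [0.5, 0.0, -1.6]
opening: 0.433
```

Run:
```python
from h import *
np.set_printoptions(precision=4,suppress=True)
s=status.read_state(); c=vision.capture("wrist");T=campose(c,s)
print(s["position"],s["tcp_rot"])
cv2.imwrite("pics/w2.png",c["img"][:,:,::-1])
for m in models.masks_of("wrist","egg_tray")[:2]:
    P=cloud(c,m["mask"],T);Q=P[(P[:,2]<.03)]
    print(m["confidence"],m["extent"],cv2.minAreaRect(Q[:,:2].astype(np.float32)),np.percentile(Q[:,2],[5,50,95]))
```

```text
[ 0.4962 -0.2982  0.1549] [[ 0.969  -0.2469 -0.0006]
 [-0.2469 -0.969   0.0007]
 [-0.0008 -0.0005 -1.    ]]
0.85 [275.3, 43.6, 375.5, 227.5] ((0.5305309891700745, -0.3073531687259674), (0.08302467316389084, 0.16215690970420837), 75.18719482421875) [0.005  0.0064 0.0165]
0.25 [43.3, 106.5, 123.1, 167.1] ((0.5864752531051636, -0.12501506507396698), (0.02131955325603485, 0.04690073803067207), 87.1816635131836) [0.0037 0.017  0.0286]
```

View pics/w2.png

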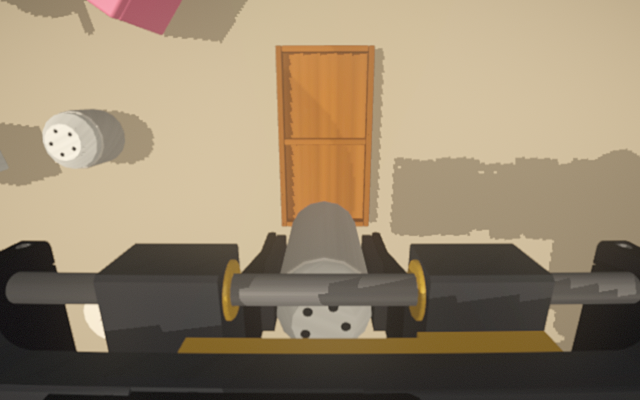

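The view shows the shaker upright in the fingers, over the near compartment of a tray aligned with the jaws. Lowering it now.

Emit:
send_rows([
  [0,0,1,0,0,0,1],
  [0,0,1,0,0,0,1],
  [0,0,1,0,0,0,1],
  [0,0,1,0,0,0,1],
  [0,0,0.4,0,0,0,1],
  [0,0,0.15,0,0,0,1],
  [0,0,0.08,0,0,0,1],
  [0,0,0,0,0,0,1],
])

```text
time_s: 10.42
position: [0.4968, -0.299, 0.04]
tcp_rot: [[0.969, -0.249, 0.001], [-0.249, -0.969, -0.001], [0.001, 0.001, -1.0]]
force: [-0.8, 0.3, -1.6]
opening: 0.43
```

Emit:
send_rows([
  [0,0,0.06,0,0,0,1],
  [0,0,0.04,0,0,0,1],
  [0,0,0,0,0,0,1],
])

```text
time_s: 10.8
position: [0.4964, -0.2987, 0.0368]
tcp_rot: [[0.969, -0.249, -0.0], [-0.249, -0.969, 0.0], [-0.0, -0.0, -1.0]]
force: [-0.4, -0.3, -1.2]
opening: 0.429
```

Emit:
send_rows([
  [0,0,0.04,0,0,0,1],
  [0,0,0,0,0,0,1],
])

```text
time_s: 11.05
position: [0.4965, -0.2988, 0.0363]
tcp_rot: [[0.969, -0.249, 0.0], [-0.249, -0.969, -0.0], [0.0, 0.0, -1.0]]
force: [0.1, 1.4, 3.3]
opening: 0.429
```

Emit:
send_rows([
  [0,0,0,0,0,0,-1],
  [0,0,0,0,0,0,-1],
  [0,0,0,0,0,0,-1],
  [0,0,0,0,0,0,-1],
  [0,0,-0.5,0,0,0,-1],
  [0,0,-1,0,0,0,-1],
  [0,0,-1,0,0,0,-1],
  [0,0,-1,0,0,0,-1],
  [0,0,-1,0,0,0,-1],
  [0,0,0,0,0,-0.72,-1],
  [0,0,0,0,0,-0.72,-1],
  [0,0,0,0,0,0,-1],
])

```text
time_s: 12.55
position: [0.4965, -0.2987, 0.1492]
tcp_rot: [[1.0, -0.002, 0.001], [-0.002, -1.0, -0.001], [0.001, 0.001, -1.0]]
force: [-0.2, -0.4, -0.1]
opening: 0.999
```

Run:
```python
from h import *
np.set_printoptions(precision=4,suppress=True)
c=vision.capture("top");T=campose(c)
cv2.imwrite("pics/t2.png",c["img"][150:300,150:500,::-1])
for n,h in dict(tall_shaker=.08,sugar_jar=.06).items():
    for m in models.masks_of("top",n)[:2]:
        P=cloud(c,m["mask"],T);Q=P[P[:,2]>h-.008]
        if len(Q)<8: continue
        cc,r=cv2.minEnclosingCircle(Q[:,:2].astype(np.float32)); print(n,m["confidence"],m["extent"],np.array([*cc,r]),np.percentile(P[:,2],97))
```

```text
sugar_jar 0.77 [352.5, 256.0, 381.9, 282.4] [ 0.4379 -0.0987  0.0277] 0.07350527749331863
sugar_jar 0.64 [264.2, 245.3, 292.0, 266.8] [0.4698 0.104  0.027 ] 0.06698619597506418
```

View pics/t2.png

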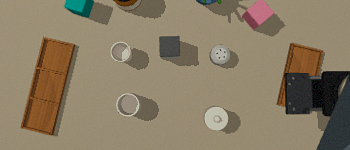

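The cropped top view shows the gripper covering the short tray, so I'll check the shaker later. The sugar jar is unchanged at crop (216,118).

Emit:
send_rows([
  [-0.29,-1,0,0,0,0,-1],
  [-0.29,-1,0,0,0,0,-1],
  [-0.29,-1,0,0,0,0,-1],
  [-0.29,-1,0,0,0,0,-1],
  [-0.29,-1,0,0,0,0,-1],
  [-0.29,-1,0,0,0,0,-1],
  [-0.29,-1,0,0,0,0,-1],
  [-0.29,-0.7,0,0,0,0,-1],
  [0,-0.33,0.4,0,0,0,-1],
  [0,0,0.8,0,0,0,-1],
  [0,0,0.8,0,0,0,-1],
])

```text
time_s: 14.08
position: [0.4393, -0.0983, 0.0975]
tcp_rot: [[1.0, -0.0, 0.001], [-0.0, -1.0, -0.001], [0.001, 0.001, -1.0]]
force: [-0.4, 0.1, 0.1]
opening: 1.002
```

Emit:
send_rows([
  [0,0,1,0,0,0,-1],
  [0,0,1,0,0,0,-1],
  [0,0,0.7,0,0,0,-1],
  [0,0,0.3,0,0,0,-1],
  [0,0,0,0,0,0,1],
  [0,0,0,0,0,0,1],
  [0,0,0,0,0,0,1],
  [0,0,0,0,0,0,1],
  [0,0,0,0,0,0,1],
  [0,0,0,0,0,0,1],
])

```text
time_s: 15.32
position: [0.4387, -0.098, 0.0237]
tcp_rot: [[1.0, -0.0, 0.001], [-0.0, -1.0, -0.0], [0.001, 0.0, -1.0]]
force: [0.7, 1.1, 6.5]
opening: 0.614
```

Emit:
send_rows([
  [0,0,0,0,0,0,1],
  [0,0,-0.2,0,0,0,1],
  [0,0,-0.8,0,0,0,1],
  [0,0,-1,0,0,0,1],
  [0,0,-1,0,0,0,1],
  [0,0,-1,0,0,0,1],
  [0,0,-1,0,0,0,1],
  [0,-0.4,0,0,0,0,1],
  [0.1,-0.8,0,0,0,0,1],
  [0.2,-1,0,0,0,0,1],
  [0.2,-1,0,0,0,0,1],
  [0.2,-1,0,0,0,0,1],
])

```text
time_s: 16.82
position: [0.4546, 0.0087, 0.1468]
tcp_rot: [[1.0, -0.0, -0.003], [-0.0, -1.0, 0.001], [-0.003, -0.001, -1.0]]
force: [0.5, -0.1, -1.8]
opening: 0.619
```

Emit:
send_rows([
  [0.2,-1,0,0,0,0,1],
  [0.2,-1,0,0,0,0,1],
  [0.2,-1,0,0,0,0,1],
  [0.2,-1,0,0,0,0,1],
  [0.2,-1,0,0,0,0,1],
  [0.2,-1,0,0,0,0,1],
  [0.2,-1,0,0,0,0,1],
  [0.2,-1,0,0,0,0,1],
  [0.2,-1,0,0,0,0,1],
  [0.2,-1,0,0,0,0,1],
  [0.2,-1,0,0,0,0,1],
  [0.13,-0.7,0,0,0,0,1],
])

```text
time_s: 18.32
position: [0.5127, 0.3006, 0.1463]
tcp_rot: [[1.0, 0.001, -0.003], [0.001, -1.0, -0.001], [-0.003, 0.001, -1.0]]
force: [0.3, -0.6, -2.3]
opening: 0.615
```

Emit:
send_rows([
  [0,-0.4,0,0,0,0,1],
  [0,0,0,0,0,0.65,1],
  [0,0,0,0,0,0.66,1],
  [0,0,0,0,0,0,1],
])

```text
time_s: 18.82
position: [0.5137, 0.3091, 0.1478]
tcp_rot: [[0.974, -0.226, -0.001], [-0.226, -0.974, -0.001], [-0.001, 0.001, -1.0]]
force: [-0.3, 0.6, -3.4]
opening: 0.612
```

Run:
```python
from h import *
np.set_printoptions(precision=4,suppress=True)
s=status.read_state(); c=vision.capture("wrist");T=campose(c,s)
print(s["position"],s["tcp_rot"])
cv2.imwrite("pics/w3.png",c["img"][:,:,::-1])
for m in models.masks_of("wrist","tea_tray")[:1]:
    P=cloud(c,m["mask"],T);Q=P[(P[:,2]<.03)]
    print(m["confidence"],m["extent"],cv2.minAreaRect(Q[:,:2].astype(np.float32)),np.percentile(Q[:,2],[5,50,95]))
c=vision.capture("top");T=campose(c)
for n,h in dict(tall_shaker=.08).items():
    for m in models.masks_of("top",n)[:2]:
        P=cloud(c,m["mask"],T);Q=P[P[:,2]>h-.008]
        if len(Q)<8: continue
        cc,r=cv2.minEnclosingCircle(Q[:,:2].astype(np.float32)); print(n,m["confidence"],m["extent"],np.array([*cc,r]),np.percentile(P[:,2],97))
```

```text
[0.5137 0.3091 0.1478] [[ 0.9742 -0.2258 -0.0013]
 [-0.2258 -0.9742 -0.0006]
 [-0.0011  0.0009 -1.    ]]
0.68 [271.2, 43.2, 374.0, 217.3] ((0.5567910671234131, 0.30124127864837646), (0.08500967174768448, 0.1459437757730484), 76.98217010498047) [0.005  0.0064 0.0166]
tall_shaker 0.59 [440.5, 235.1, 464.7, 250.3] [ 0.4941 -0.2978  0.0184] 0.09591310119906778
```

View pics/w3.png

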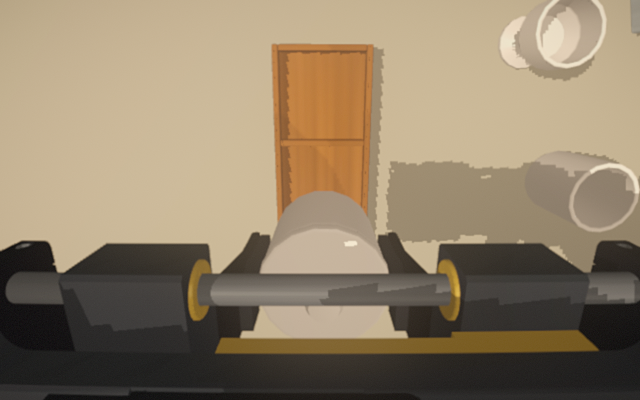

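The view shows the jar upright over the middle compartment. The tall shaker stands 2 mm from its compartment centre. Lowering the jar.

Emit:
send_rows([
  [0,0,1,0,0,0,1],
  [0,0,1,0,0,0,1],
  [0,0,1,0,0,0,1],
  [0,0,1,0,0,0,1],
  [0,0,0.4,0,0,0,1],
  [0,0,0.15,0,0,0,1],
  [0,0,0.05,0,0,0,1],
  [0,0,0.05,0,0,0,1],
  [0,0,0,0,0,0,1],
])

```text
time_s: 20.15
position: [0.5146, 0.3097, 0.0326]
tcp_rot: [[0.974, -0.227, 0.001], [-0.227, -0.974, 0.0], [0.001, -0.001, -1.0]]
force: [0.4, 0.9, -2.2]
opening: 0.613
```

Emit:
send_rows([
  [0,0,0.05,0,0,0,1],
  [0,0,0,0,0,0,1],
])

```text
time_s: 20.4
position: [0.5143, 0.3096, 0.0309]
tcp_rot: [[0.974, -0.227, 0.0], [-0.227, -0.974, 0.0], [0.0, -0.0, -1.0]]
force: [-0.6, -0.2, -3.0]
opening: 0.615
```

Emit:
send_rows([
  [0,0,0.05,0,0,0,1],
  [0,0,0,0,0,0,1],
])

```text
time_s: 20.65
position: [0.5144, 0.3096, 0.0298]
tcp_rot: [[0.974, -0.227, 0.0], [-0.227, -0.974, 0.0], [0.0, -0.0, -1.0]]
force: [-0.1, -1.3, 0.3]
opening: 0.614
```

Emit:
send_rows([
  [0,0,0.02,0,0,0,-1],
  [0,0,0,0,0,0,-1],
  [0,0,0,0,0,0,-1],
  [0,0,0,0,0,0,-1],
  [0,0,-0.5,0,0,0,-1],
  [0,0,-1,0,0,0,-1],
  [0,0,-1,0,0,0,-1],
  [0,0,-1,0,0,0,-1],
  [0,0,-1,0,0,0,-1],
  [0,0,0,0,0,-0.65,-1],
  [0,0,0,0,0,-0.66,-1],
])

```text
time_s: 22.02
position: [0.5146, 0.3097, 0.1432]
tcp_rot: [[1.0, 0.004, 0.002], [0.004, -1.0, 0.001], [0.002, -0.001, -1.0]]
force: [0.2, -0.2, -0.3]
opening: 0.998
```

Emit:
send_rows([
  [-0.22,1,0,0,0,0,-1],
  [-0.22,1,0,0,0,0,-1],
  [-0.22,1,0,0,0,0,-1],
  [-0.22,1,0,0,0,0,-1],
  [-0.22,1,0,0,0,0,-1],
  [-0.22,1,0,0,0,0,-1],
  [-0.22,1,0,0,0,0,-1],
  [-0.22,0.8,0,0,0,0,-1],
  [0,0.4,0.3,0,0,0,-1],
  [0,0,0.8,0,0,0,-1],
  [0,0,0.8,0,0,0,-1],
])

```text
time_s: 23.4
position: [0.471, 0.1046, 0.0938]
tcp_rot: [[1.0, -0.0, 0.002], [-0.0, -1.0, 0.0], [0.002, -0.0, -1.0]]
force: [0.4, -0.4, 0.6]
opening: 1.002
```

Emit:
send_rows([
  [0,0,1,0,0,0,-1],
  [0,0,1,0,0,0,-1],
  [0,0,0.5,0,0,0,-1],
  [0,0,0.25,0,0,0,-1],
  [0,0,0,0,0,0,1],
  [0,0,0,0,0,0,1],
  [0,0,0,0,0,0,1],
  [0,0,0,0,0,0,1],
  [0,0,0,0,0,0,1],
  [0,0,0,0,0,0,1],
  [0,0,0,0,0,0,1],
])

```text
time_s: 24.78
position: [0.4705, 0.1046, 0.0257]
tcp_rot: [[1.0, -0.0, 0.001], [-0.0, -1.0, -0.0], [0.001, 0.0, -1.0]]
force: [-0.8, 0.5, 5.3]
opening: 0.616
```

Emit:
send_rows([
  [0,0,-0.3,0,0,0,1],
  [0,0,-0.8,0,0,0,1],
  [0,0,-1,0,0,0,1],
  [0,0,-1,0,0,0,1],
  [0,0,-0.7,0,0,0,1],
  [0,-0.4,0,0,0,0,1],
  [-0.12,-0.8,0,0,0,0,1],
  [-0.16,-1,0,0,0,0,1],
  [-0.16,-1,0,0,0,0,1],
  [-0.16,-1,0,0,0,0,1],
  [-0.16,-1,0,0,0,0,1],
  [-0.16,-1,0,0,0,0,1],
])

```text
time_s: 26.28
position: [0.4459, 0.2607, 0.1191]
tcp_rot: [[1.0, 0.0, -0.002], [0.0, -1.0, -0.001], [-0.002, 0.001, -1.0]]
force: [0.7, 0.3, -1.2]
opening: 0.62
```

Emit:
send_rows([
  [-0.16,-1,0,0,0,0,1],
  [-0.08,-0.9,0,0,0,0,1],
  [0,-0.5,0,0,0,0,1],
  [0,-0.28,0,0,0,0,1],
  [0,0,0,0,0,0.65,1],
  [0,0,0,0,0,0.66,1],
  [0,0,0.3,0,0,0,1],
  [0,0,1,0,0,0,1],
  [0,0,0.8,0,0,0,1],
  [0,0,0,0,0,0,1],
])

```text
time_s: 27.52
position: [0.4399, 0.3256, 0.066]
tcp_rot: [[0.974, -0.226, -0.004], [-0.226, -0.974, -0.002], [-0.004, 0.003, -1.0]]
force: [0.2, -0.5, 0.1]
opening: 0.618
```

Run:
```python
from h import *
np.set_printoptions(precision=4,suppress=True)
s=status.read_state(); c=vision.capture("wrist");T=campose(c,s)
print(s["position"],s["force"])
cv2.imwrite("pics/w4.png",c["img"][:,:,::-1])
```

```text
[0.4399 0.3256 0.066 ] [ 0.2434 -0.4672  0.0689]
```

View pics/w4.png

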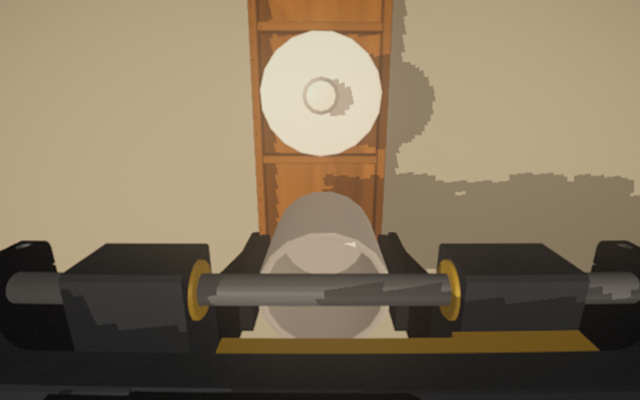

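The view shows the sugar jar centred in the middle compartment (321,93), and the cup upright over the near one.

Emit:
send_rows([
  [0.04,0,0.7,0,0,0,1],
  [0,0,0.4,0,0,0,1],
  [0,0,0.1,0,0,0,1],
  [0,0,0.06,0,0,0,1],
  [0,0,0,0,0,0,1],
])

```text
time_s: 28.2
position: [0.4424, 0.3265, 0.0365]
tcp_rot: [[0.974, -0.227, 0.0], [-0.227, -0.974, 0.0], [0.0, -0.0, -1.0]]
force: [0.6, 0.5, -0.6]
opening: 0.614
```

Emit:
send_rows([
  [0,0,0.05,0,0,0,1],
  [0,0,0,0,0,0,1],
])

```text
time_s: 28.45
position: [0.4423, 0.3264, 0.0352]
tcp_rot: [[0.974, -0.227, 0.0], [-0.227, -0.974, 0.0], [0.0, -0.0, -1.0]]
force: [-0.3, -0.8, -1.1]
opening: 0.615
```

Emit:
send_rows([
  [0,0,0.04,0,0,0,1],
  [0,0,0,0,0,0,1],
])

```text
time_s: 28.7
position: [0.4422, 0.3263, 0.034]
tcp_rot: [[0.974, -0.227, -0.0], [-0.227, -0.974, -0.0], [-0.0, 0.0, -1.0]]
force: [0.5, 0.5, -0.5]
opening: 0.614
```

Emit:
send_rows([
  [0,0,0.04,0,0,0,1],
  [0,0,0.03,0,0,0,1],
  [0,0,0,0,0,0,1],
])

```text
time_s: 29.08
position: [0.4422, 0.3263, 0.0322]
tcp_rot: [[0.974, -0.227, -0.0], [-0.227, -0.974, -0.0], [-0.0, 0.0, -1.0]]
force: [0.5, 0.5, -1.1]
opening: 0.616
```

Emit:
send_rows([
  [0,0,0.03,0,0,0,1],
  [0,0,0,0,0,0,1],
])

```text
time_s: 29.32
position: [0.4423, 0.3264, 0.0318]
tcp_rot: [[0.974, -0.227, 0.0], [-0.227, -0.974, 0.0], [0.0, -0.0, -1.0]]
force: [-0.5, 0.1, 1.0]
opening: 0.613
```

Emit:
send_rows([
  [0,0,0,0,0,0,-1],
  [0,0,0,0,0,0,-1],
  [0,0,0,0,0,0,-1],
  [0,0,0,0,0,0,-1],
  [0,0,-0.5,0,0,0,-1],
  [0,0,-1,0,0,0,-1],
  [0,0,-1,0,0,0,-1],
  [0,0,-1,0,0,0,-1],
  [0,0,-0.5,0,0,0,-1],
  [0,0,0,0,0,-0.65,-1],
  [0,0,0,0,0,-0.66,-1],
])

```text
time_s: 30.7
position: [0.4421, 0.3263, 0.132]
tcp_rot: [[1.0, 0.004, 0.0], [0.004, -1.0, 0.0], [0.0, -0.0, -1.0]]
force: [0.0, 0.3, 1.1]
opening: 0.997
```

Emit:
send_rows([
  [0.53,1,0,0,0,0,-1],
  [0.53,1,0,0,0,0,-1],
  [0.53,1,0,0,0,0,-1],
  [0.53,1,0,0,0,0,-1],
  [0.53,1,0,0,0,0,-1],
  [0.53,1,0,0,0,0,-1],
  [0.53,1,0,0,0,0,-1],
  [0.53,1,0,0,0,0,-1],
  [0.53,1,0,0,0,0,-1],
  [0.53,1,0,0,0,0,-1],
  [0.53,1,0,0,0,0,-1],
  [0.53,1,0,0,0,0,-1],
])

```text
time_s: 32.2
position: [0.6012, 0.0255, 0.1314]
tcp_rot: [[1.0, -0.0, -0.001], [-0.0, -1.0, 0.0], [-0.001, -0.0, -1.0]]
force: [-0.1, 0.2, -0.8]
opening: 1.004
```

Emit:
send_rows([
  [0.06,0.6,0,0,0,0,-1],
  [0,0.1,0.4,0,0,0,-1],
  [0,0,0.6,0,0,0,-1],
  [0,0,0.2,0,0,0,-1],
  [0,0,0,0,0,0,-1],
])

```text
time_s: 32.83
position: [0.6018, 0.0097, 0.1006]
tcp_rot: [[1.0, 0.001, -0.002], [0.001, -1.0, 0.0], [-0.002, -0.0, -1.0]]
force: [0.4, -0.2, 0.5]
opening: 0.999
```

Run:
```python
from h import *
np.set_printoptions(precision=4,suppress=True)
s=status.read_state(); c=vision.capture("wrist");T=campose(c,s)
print(s["position"],s["force"])
cv2.imwrite("pics/w5.png",c["img"][:,:,::-1])
c=vision.capture("scene");T=campose(c)
cv2.imwrite("pics/s5.png",c["img"][:,:,::-1])
for n,h in dict(tea_cup=.071,sugar_jar=.066,egg_cup=.062).items():
    for m in models.masks_of("scene",n)[:2]:
        P=cloud(c,m["mask"],T);Q=P[P[:,2]>h-.008]
        if len(Q)<8: continue
        cc,r=cv2.minEnclosingCircle(Q[:,:2].astype(np.float32)); print(n,m["confidence"],m["extent"],np.array([*cc,r]),np.percentile(P[:,2],97))
```

```text
[0.6018 0.0097 0.1006] [ 0.4002 -0.2285  0.4687]
tea_cup 0.84 [467.0, 194.6, 496.3, 227.0] [0.464  0.3292 0.0489] 0.07293254366977686
sugar_jar 0.69 [450.5, 211.9, 479.7, 249.8] [0.5158 0.3108 0.0287] 0.07590075420392413
egg_cup 0.59 [356.4, 204.3, 379.4, 237.3] [0.5928 0.1251 0.026 ] 0.06350570867897987
```

View pics/s5.png

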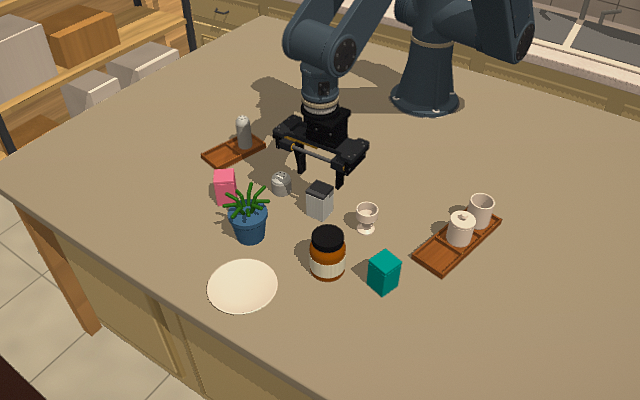

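View pics/w5.png

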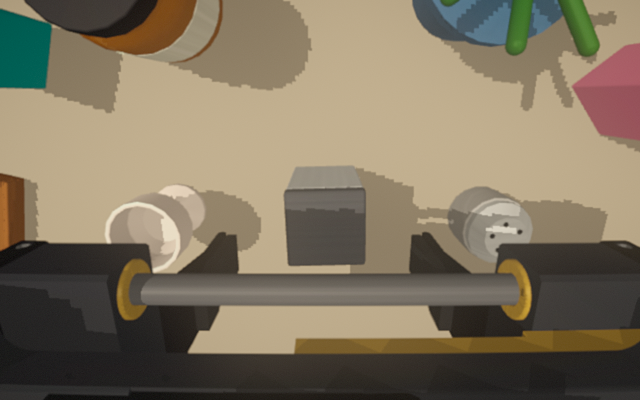

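Both views agree: the cup and jar stand in the long tray and the shaker in the short one. The tin (325,227 in the wrist view) is square between the fingers.

Emit:
send_rows([
  [0.1,0,1,0,0,0,-1],
  [0,0,1,0,0,0,-1],
  [0,0,0.6,0,0,0,-1],
  [0,0,0.3,0,0,0,-1],
  [0,0,0,0,0,0,1],
  [0,0,0,0,0,0,1],
  [0,0,0,0,0,0,1],
  [0,0,0,0,0,0,1],
  [0,0,0,0,0,0,1],
  [0,0,0,0,0,0,1],
  [0,0,0,0,0,0,1],
  [0,0,0,0,0,0,1],
])

```text
time_s: 34.58
position: [0.6053, 0.0088, 0.0293]
tcp_rot: [[1.0, -0.0, 0.0], [-0.0, -1.0, -0.0], [0.0, 0.0, -1.0]]
force: [-0.4, -0.2, 3.8]
opening: 0.534
```

Emit:
send_rows([
  [0,0,-0.3,0,0,0,1],
  [0,0,-0.8,0,0,0,1],
  [0,0,-1,0,0,0,1],
  [0,0,-1,0,0,0,1],
  [0,0,-1,0,0,0,1],
  [0,0,-0.4,0,0,0,1],
  [0,-0.5,0,0,0,0,1],
  [-0.1,-1,0,0,0,0,1],
  [-0.1,-1,0,0,0,0,1],
  [-0.1,-1,0,0,0,0,1],
  [-0.1,-1,0,0,0,0,1],
  [-0.1,-1,0,0,0,0,1],
])

```text
time_s: 36.08
position: [0.5912, 0.1479, 0.1399]
tcp_rot: [[1.0, 0.0, -0.003], [0.0, -1.0, 0.0], [-0.003, -0.0, -1.0]]
force: [0.3, 0.3, -0.5]
opening: 0.534
```

Emit:
send_rows([
  [-0.1,-1,0,0,0,0,1],
  [0,-1,0,0,0,0,1],
  [0,-1,0,0,0,0,1],
  [0,-1,0,0,0,0,1],
  [0,-1,0,0,0,0,1],
  [0,-0.6,0,0,0,0,1],
  [0,-0.25,0,0,0,0,1],
  [0,0,0,0,0,0.65,1],
  [0,0,0,0,0,0.66,1],
  [0,0,0.5,0,0,0,1],
  [0,0,1,0,0,0,1],
  [0,0,0.8,0,0,0,1],
])

```text
time_s: 37.58
position: [0.5895, 0.2919, 0.0822]
tcp_rot: [[0.974, -0.226, -0.002], [-0.226, -0.974, -0.001], [-0.002, 0.001, -1.0]]
force: [0.1, 0.3, -1.2]
opening: 0.53
```

Run:
```python
from h import *
np.set_printoptions(precision=4,suppress=True)
s=status.read_state(); 
print(s["position"],s["force"])
c=vision.capture("scene");T=campose(c)
cv2.imwrite("pics/s6.png",cv2.resize(c["img"][150:320,300:560,::-1],None,fx=3,fy=3))
```

```text
[0.5895 0.2919 0.0822] [ 0.1284  0.3243 -1.1826]
```

View pics/s6.png

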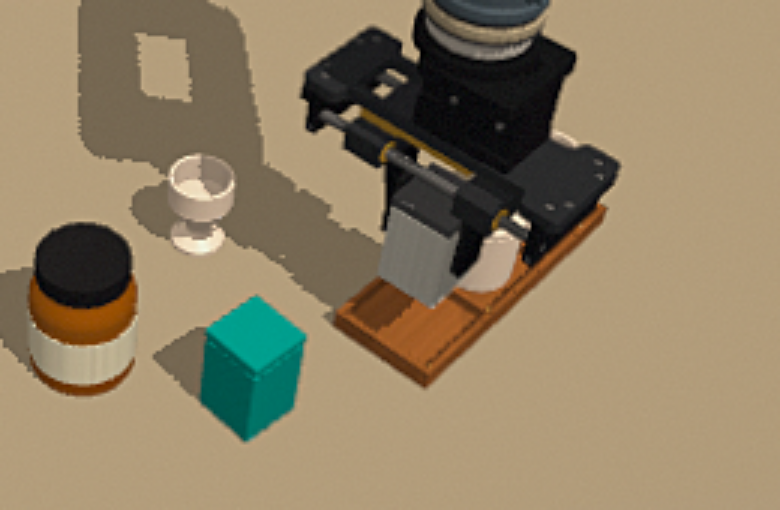

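The tin is held over the far compartment, with its edges leaning slightly in the zoomed picture at (400-435, 205-305). I'll measure the tilt before lowering.

Run:
```python
from h import *
np.set_printoptions(precision=4,suppress=True)
for cam in ["scene","wrist"]:
  s=status.read_state()
  c=vision.capture(cam);T=campose(c,s)
  if cam=="wrist": cv2.imwrite("pics/w6.png",c["img"][:,:,::-1])
  for m in models.masks_of(cam,"tea_tin")[:3]:
    M=cv2.erode(m["mask"].astype(np.uint8),np.ones((3,3)))>0
    P=cloud(c,M,T)
    if len(P)<30: continue
    print(cam,m["confidence"],m["extent"],np.median(P,0),len(P))
    R=P.copy();rng=np.random.default_rng(0)
    for k in range(2):
        best=None
        if len(R)<30: break
        for _ in range(300):
            a=R[rng.choice(len(R),3,False)];n=np.cross(a[1]-a[0],a[2]-a[0]);l=np.linalg.norm(n)
            if l<1e-6: continue
            n/=l;i=np.abs((R-a[0])@n)<.0015
            if best is None or i.sum()>best.sum():best=i
        Q=R[best];n=np.linalg.svd(Q-Q.mean(0))[2][2];print("  plane n",n*np.sign(n[0]+2*n[2]+1e-9),len(Q),Q.mean(0),"zrange",Q[:,2].min(),Q[:,2].max()); R=R[~best]
```

```text
scene 0.96 [212.0, 165.9, 238.9, 203.0] [ 0.6959 -0.191   0.0656] 590
  plane n [0.7725 0.6349 0.013 ] 227 [ 0.7018 -0.1869  0.0486] zrange 0.010478401599670728 0.07740659050755083
  plane n [-0.037   0.0171  0.9992] 168 [ 0.6829 -0.1981  0.0757] zrange 0.07369220787823183 0.07770888243045748
scene 0.83 [428.7, 205.9, 455.2, 251.3] [0.6087 0.2905 0.1002] 694
  plane n [ 0.9819 -0.1893 -0.0052] 418 [0.6094 0.2896 0.0926] zrange 0.05455567374676573 0.1273184754382719
  plane n [0.054  0.0472 0.9974] 95 [0.5983 0.2873 0.1255] zrange 0.12314063866914193 0.12788543403690933
scene 0.64 [354.9, 201.4, 381.3, 234.8] [0.5986 0.1245 0.0439] 527
  plane n [ 0.9158  0.3482 -0.2   ] 85 [0.6097 0.131  0.0388] zrange 0.005213022387540622 0.06264657882657187
  plane n [0.9367 0.3058 0.1708] 72 [0.5762 0.1174 0.0458] zrange 0.007681799017209001 0.061394023701116573
wrist 0.7 [343.5, 0.0, 453.4, 38.5] [0.6911 0.2347 0.0648] 3433
  plane n [ 0.9516 -0.3071 -0.0157] 2751 [0.6908 0.2361 0.0542] zrange 0.005910147729316972 0.0771997404630029
  plane n [-0.2197  0.0711  0.973 ] 587 [0.692  0.2286 0.0749] zrange 0.07213822307053341 0.07660463022331912
wrist 0.66 [262.2, 194.1, 388.8, 339.3] [0.6069 0.2901 0.1269] 11108
  plane n [ 0.0145 -0.0056  0.9999] 5990 [0.5925 0.292  0.1277] zrange 0.12532246296470428 0.12934663640457805
  plane n [ 0.9788 -0.2048 -0.0033] 4977 [0.61   0.2882 0.0985] zrange 0.05597607238699351 0.12924539939666216
```

View pics/w6.png

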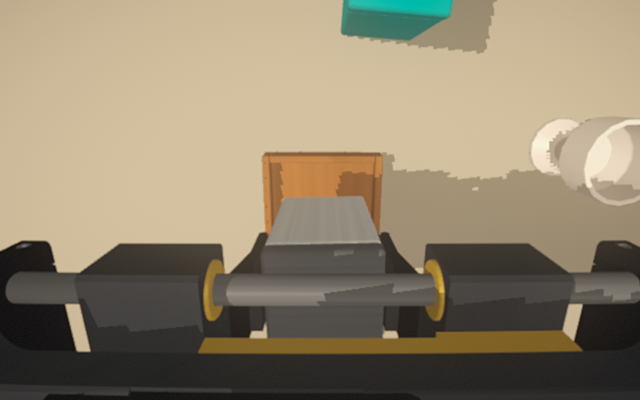

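The plane fits put the tin's tilt below 0.02 rad, with its centre about (0.588, 0.293), which is on target. The lean was only perspective. Lowering.

Emit:
send_rows([
  [0,0,0.8,0,0,0,1],
  [0,0,0.5,0,0,0,1],
  [0,0,0.25,0,0,0,1],
  [0,0,0.1,0,0,0,1],
  [0,0,0,0,0,0,1],
])

```text
time_s: 38.45
position: [0.5903, 0.2926, 0.0427]
tcp_rot: [[0.974, -0.227, 0.0], [-0.227, -0.974, 0.0], [0.0, -0.0, -1.0]]
force: [1.0, -0.6, -1.1]
opening: 0.53
```

Emit:
send_rows([
  [0,0,0.05,0,0,0,1],
  [0,0,0,0,0,0,1],
])

```text
time_s: 38.7
position: [0.5904, 0.2926, 0.0419]
tcp_rot: [[0.974, -0.227, 0.001], [-0.227, -0.974, 0.0], [0.0, -0.0, -1.0]]
force: [0.7, -0.3, -2.1]
opening: 0.528
```

Emit:
send_rows([
  [0,0,0.1,0,0,0,1],
  [0,0,0.06,0,0,0,1],
  [0,0,0.04,0,0,0,1],
  [0,0,0,0,0,0,1],
])

```text
time_s: 39.2
position: [0.5901, 0.2925, 0.0364]
tcp_rot: [[0.974, -0.227, -0.0], [-0.227, -0.974, -0.0], [-0.0, 0.0, -1.0]]
force: [-0.3, -0.2, -0.4]
opening: 0.534
```

Emit:
send_rows([
  [0,0,0.04,0,0,0,1],
  [0,0,0,0,0,0,1],
])

```text
time_s: 39.45
position: [0.5902, 0.2926, 0.0355]
tcp_rot: [[0.974, -0.227, -0.0], [-0.227, -0.974, -0.0], [-0.0, 0.0, -1.0]]
force: [-0.2, -0.5, -1.8]
opening: 0.53
```

Emit:
send_rows([
  [0,0,0.03,0,0,0,1],
  [0,0,0,0,0,0,1],
])

```text
time_s: 39.7
position: [0.5903, 0.2926, 0.0354]
tcp_rot: [[0.974, -0.227, 0.0], [-0.227, -0.974, 0.0], [0.0, -0.0, -1.0]]
force: [-1.1, -0.5, 3.7]
opening: 0.531
```

Emit:
send_rows([
  [0,0,0,0,0,0,-1],
  [0,0,0,0,0,0,-1],
  [0,0,0,0,0,0,-1],
  [0,0,0,0,0,0,-1],
  [0,0,-0.5,0,0,0,-1],
  [0,0,-1,0,0,0,-1],
  [0,0,-1,0,0,0,-1],
  [0,0,-1,0,0,0,-1],
  [0,0,-0.4,0,0,0,-1],
  [0,0,0,0,0,-0.65,-1],
  [0,0,0,0,0,-0.66,-1],
])

```text
time_s: 41.08
position: [0.59, 0.2925, 0.1324]
tcp_rot: [[1.0, 0.004, -0.0], [0.004, -1.0, -0.0], [-0.0, 0.0, -1.0]]
force: [-0.8, -0.0, -0.6]
opening: 1.0
```

Emit:
send_rows([
  [0,0.8,0,0,0,0,-1],
  [0,1,0,0,0,0,-1],
  [0,1,0,0,0,0,-1],
  [0,1,0,0,0,0,-1],
  [0,1,0,0,0,0,-1],
  [0,1,0,0,0,0,-1],
  [0.08,0.7,0,0,0,0,-1],
  [0,0.3,0.3,0,0,0,-1],
  [0,0,0.6,0,0,0,-1],
  [0,0,0,0,0,0,-1],
])

```text
time_s: 42.32
position: [0.5906, 0.1231, 0.1077]
tcp_rot: [[1.0, 0.0, -0.004], [0.0, -1.0, 0.0], [-0.004, -0.0, -1.0]]
force: [0.7, 0.7, 0.0]
opening: 1.003
```

Run:
```python
from h import *
np.set_printoptions(precision=4,suppress=True)
s=status.read_state(); print(s["position"])
for cam in ["wrist","top"]:
  c=vision.capture(cam);T=campose(c,s)
  if cam=="wrist": cv2.imwrite("pics/w7.png",c["img"][:,:,::-1])
  for n,h in dict(egg_cup=.062,tea_tin=.081).items():
    for m in models.masks_of(cam,n)[:3]:
        P=cloud(c,m["mask"],T);Q=P[P[:,2]>h-.008]
        if len(Q)<8: continue
        cc,r=cv2.minEnclosingCircle(Q[:,:2].astype(np.float32)); print(cam,n,m["confidence"],m["extent"],np.array([*cc,r]),np.percentile(P[:,2],97))
```

```text
[0.5906 0.1231 0.1077]
wrist egg_cup 0.66 [286.5, 167.7, 360.9, 250.8] [0.5931 0.1237 0.0242] 0.06269710918808039
wrist tea_tin 0.91 [76.0, 0.4, 210.1, 69.5] [0.7056 0.2298 0.0281] 0.07638877368634049
top tea_tin 0.76 [394.8, 147.8, 424.0, 179.6] [ 0.6823 -0.2007  0.0306] 0.07813272219494297
top tea_tin 0.76 [219.1, 135.8, 244.8, 151.8] [0.719  0.2221 0.0245] 0.0781345978138356
```

View pics/w7.png

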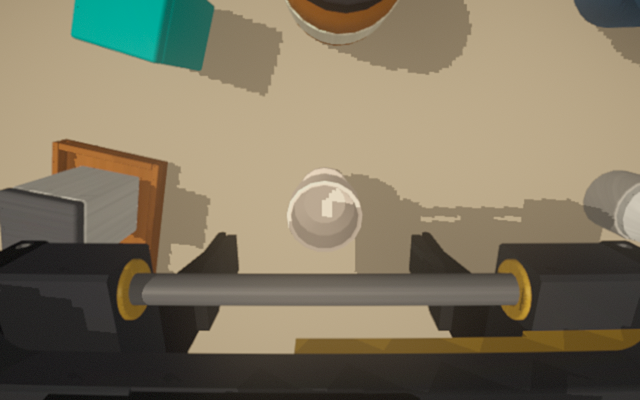

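The egg cup (325,210) is centred between the fingers at (0.593, 0.1235). The tin stands in its compartment (70,205).

Emit:
send_rows([
  [0.08,0,1,0,0,0,-1],
  [0,0,1,0,0,0,-1],
  [0,0,0.7,0,0,0,-1],
  [0,0,0.3,0,0,0,-1],
  [0,0,0,0,0,0,1],
  [0,0,0,0,0,0,1],
  [0,0,0,0,0,0,1],
  [0,0,0,0,0,0,1],
  [0,0,0,0,0,0,1],
  [0,0,0,0,0,0,1],
  [0,0,0,0,0,0,1],
  [0,0,0,0,0,0,1],
])

```text
time_s: 44.12
position: [0.5944, 0.1226, 0.0351]
tcp_rot: [[1.0, -0.0, 0.001], [-0.0, -1.0, 0.0], [0.001, -0.0, -1.0]]
force: [-0.5, 0.8, 3.6]
opening: 0.526
```

Emit:
send_rows([
  [0,0,0,0,0,0,1],
  [0,0,-0.2,0,0,0,1],
  [0,0,-0.5,0,0,0,1],
  [0,0,0,0,0,0,1],
])

```text
time_s: 44.62
position: [0.5951, 0.1225, 0.0534]
tcp_rot: [[1.0, -0.0, 0.002], [-0.0, -1.0, -0.0], [0.002, 0.0, -1.0]]
force: [-0.2, 0.2, -1.0]
opening: 0.528
```

Run:
```python
from h import *
s=status.read_state(); print(s["position"],s["force"],s["opening"])
c=vision.capture("scene")
cv2.imwrite("pics/s8.png",cv2.resize(c["img"][130:290,280:520,::-1],None,fx=3,fy=3))
```

```text
[0.59511537 0.12254185 0.0534232 ] [-0.21915808  0.23325776 -0.98787177] 0.5278561862617566
```

View pics/s8.png

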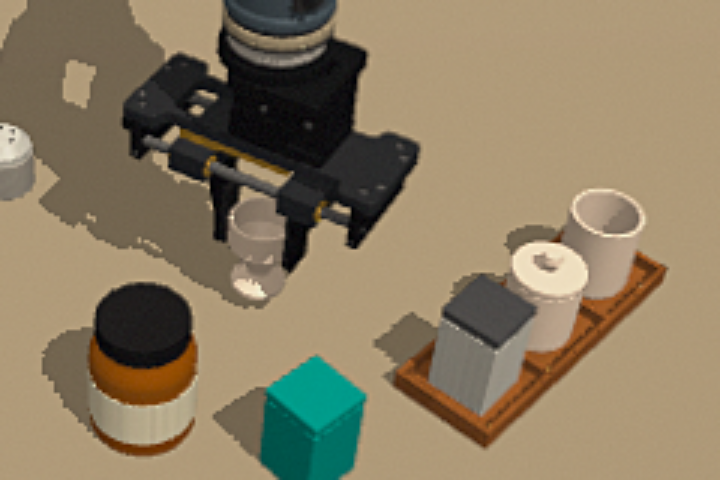

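The egg cup is held upright, and cup, jar and tin stand in their compartments. Carrying the egg cup to the short tray.

Emit:
send_rows([
  [0,0,-0.6,0,0,0,1],
  [0,0,-1,0,0,0,1],
  [0,0,-1,0,0,0,1],
  [0,0,-1,0,0,0,1],
  [0,0,-0.4,0,0,0,1],
  [0,0.5,0,0,0,0,1],
  [-0.06,1,0,0,0,0,1],
  [-0.06,1,0,0,0,0,1],
  [-0.06,1,0,0,0,0,1],
  [-0.06,1,0,0,0,0,1],
  [-0.06,1,0,0,0,0,1],
  [-0.06,1,0,0,0,0,1],
])

```text
time_s: 46.18
position: [0.5839, -0.0414, 0.1508]
tcp_rot: [[1.0, -0.001, -0.003], [-0.001, -1.0, 0.0], [-0.003, -0.0, -1.0]]
force: [1.0, 0.2, 0.2]
opening: 0.524
```

Emit:
send_rows([
  [-0.06,1,0,0,0,0,1],
  [-0.06,1,0,0,0,0,1],
  [-0.06,1,0,0,0,0,1],
  [-0.06,1,0,0,0,0,1],
  [-0.06,1,0,0,0,0,1],
  [-0.06,1,0,0,0,0,1],
  [-0.06,1,0,0,0,0,1],
  [-0.06,1,0,0,0,0,1],
  [-0.06,1,0,0,0,0,1],
  [-0.06,1,0,0,0,0,1],
  [0,0.7,0,0,0,0,1],
  [0,0.4,0,0,0,0,1],
])

```text
time_s: 47.68
position: [0.5701, -0.3187, 0.1523]
tcp_rot: [[1.0, -0.001, 0.0], [-0.001, -1.0, 0.0], [0.0, -0.0, -1.0]]
force: [-0.4, 0.2, -0.5]
opening: 0.527
```

Emit:
send_rows([
  [0,0,0,0,0,0.72,1],
  [0,0,0,0,0,0.72,1],
  [0,0,0,0,0,0,1],
])

```text
time_s: 48.05
position: [0.5702, -0.317, 0.1523]
tcp_rot: [[0.969, -0.247, -0.0], [-0.247, -0.969, 0.0], [-0.0, -0.0, -1.0]]
force: [-0.4, -0.6, -0.9]
opening: 0.526
```

Run:
```python
from h import *
s=status.read_state(); print(s["position"],s["force"],s["opening"])
c=vision.capture("wrist");T=campose(c,s)
cv2.imwrite("pics/w9.png",c["img"][:,:,::-1])
```

```text
[ 0.57022502 -0.31703391  0.15226344] [-0.42198008 -0.59730436 -0.88768475] 0.5261525428324572
```

View pics/w9.png

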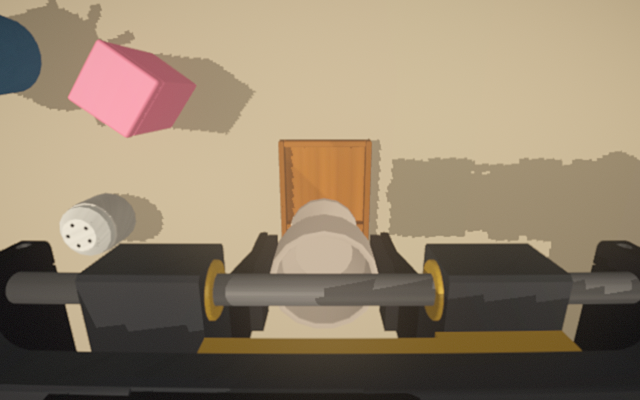

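The egg cup is aligned over the far compartment. Lowering it.

Emit:
send_rows([
  [0,0,1,0,0,0,1],
  [0,0,1,0,0,0,1],
  [0,0,1,0,0,0,1],
  [0,0,0.8,0,0,0,1],
  [0,0,0.3,0,0,0,1],
  [0,0,0.12,0,0,0,1],
  [0,0,0.05,0,0,0,1],
  [0,0,0,0,0,0,1],
])

```text
time_s: 49.1
position: [0.5706, -0.3178, 0.0463]
tcp_rot: [[0.969, -0.249, 0.001], [-0.249, -0.969, -0.001], [0.001, 0.001, -1.0]]
force: [-0.5, -0.6, -0.3]
opening: 0.533
```

Emit:
send_rows([
  [0,0,0.05,0,0,0,1],
  [0,0,0,0,0,0,1],
])

```text
time_s: 49.35
position: [0.5702, -0.3175, 0.0445]
tcp_rot: [[0.969, -0.249, 0.0], [-0.249, -0.969, -0.0], [0.0, 0.0, -1.0]]
force: [-1.4, -0.6, -0.3]
opening: 0.529
```

Emit:
send_rows([
  [0,0,0.05,0,0,0,1],
  [0,0,0.03,0,0,0,1],
  [0,0,0,0,0,0,1],
])

```text
time_s: 49.72
position: [0.5701, -0.3174, 0.0422]
tcp_rot: [[0.969, -0.249, -0.0], [-0.249, -0.969, 0.0], [-0.0, -0.0, -1.0]]
force: [1.3, 0.0, -0.3]
opening: 0.523
```

Emit:
send_rows([
  [0,0,0.03,0,0,0,1],
  [0,0,0.02,0,0,0,1],
  [0,0,0,0,0,0,1],
])

```text
time_s: 50.1
position: [0.5702, -0.3175, 0.0412]
tcp_rot: [[0.969, -0.249, 0.0], [-0.249, -0.969, -0.0], [0.0, 0.0, -1.0]]
force: [-0.1, -0.1, -0.7]
opening: 0.527
```

Emit:
send_rows([
  [0,0,0.03,0,0,0,1],
  [0,0,0.02,0,0,0,1],
  [0,0,0,0,0,0,1],
])

```text
time_s: 50.48
position: [0.5704, -0.3175, 0.0411]
tcp_rot: [[0.969, -0.249, 0.001], [-0.249, -0.969, -0.0], [0.001, 0.0, -1.0]]
force: [-1.2, 1.3, 7.7]
opening: 0.528
```

Emit:
send_rows([
  [0,0,-0.03,0,0,0,-1],
  [0,0,0,0,0,0,-1],
  [0,0,0,0,0,0,-1],
  [0,0,0,0,0,0,-1],
  [0,0,-0.5,0,0,0,-1],
  [0,0,-1,0,0,0,-1],
  [0,0,-1,0,0,0,-1],
  [0,0,-1,0,0,0,-1],
  [0,0,-1,0,0,0,-1],
  [0,1,0,0,0,0,-1],
  [0,1,0,0,0,0,-1],
  [0,1,0,0,0,0,-1],
])

```text
time_s: 51.98
position: [0.5501, -0.3921, 0.1518]
tcp_rot: [[0.968, -0.25, -0.002], [-0.25, -0.968, 0.001], [-0.002, -0.001, -1.0]]
force: [0.4, 0.3, -0.2]
opening: 1.003
```

Emit:
send_rows([
  [0,1,0,0,0,0,-1],
  [0,1,0,0,0,0,-1],
  [0,1,0,0,0,0,-1],
  [0,1,0,0,0,0,-1],
  [0,1,0,0,0,0,-1],
  [0,1,0,0,0,0,-1],
  [0,0,0,0,0,0,-1],
  [0,0,0,0,0,0,-1],
])

```text
time_s: 52.98
position: [0.5142, -0.5346, 0.1528]
tcp_rot: [[0.969, -0.249, -0.0], [-0.249, -0.969, 0.001], [-0.001, -0.001, -1.0]]
force: [-0.3, 0.2, -0.5]
opening: 1.001
```

Run:
```python
from h import *
np.set_printoptions(precision=4,suppress=True)
H=dict(tea_cup=.071,tea_tin=.081,sugar_jar=.066,egg_cup=.068,tall_shaker=.08,squat_shaker=.035,plant=.07,coffee_jar=.1)
tr={"tea":(np.array([.5145,.3095]),-13.1),"egg":(np.array([.5325,-.308]),-14.5)}
for cam in ["top","scene"]:
    c=vision.capture(cam);T=campose(c)
    cv2.imwrite(f"pics/{cam}F.png",c["img"][:,:,::-1])
    for n,h in H.items():
        for m in models.masks_of(cam,n)[:4]:
            if m["confidence"]<.3: continue
            P=cloud(c,m["mask"],T);Q=P[P[:,2]>h-.01]
            if len(Q)<8: continue
            cc=np.array(cv2.minAreaRect(Q[:,:2].astype(np.float32))[0])
            t=tr["egg" if n in("egg_cup","tall_shaker") else "tea"];a=np.radians(t[1]);R=np.array([[np.cos(a),np.sin(a)],[-np.sin(a),np.cos(a)]])
            print(cam,n,round(m["confidence"],2),cc,"tray",R@(cc-t[0]),"z %.3f"%np.percentile(P[:,2],97))
```

```text
top tea_cup 0.89 [0.4416 0.3238] tray [-0.0743 -0.0026] z 0.073
top tea_tin 0.96 [ 0.6819 -0.2017] tray [ 0.2789 -0.4599] z 0.078
top tea_tin 0.88 [0.5883 0.2909] tray [ 0.0761 -0.0014] z 0.084
top sugar_jar 0.97 [0.5143 0.308 ] tray [ 0.0001 -0.0015] z 0.079
top egg_cup 0.67 [ 0.568  -0.3169] tray [0.0366 0.0003] z 0.070
top tall_shaker 0.79 [ 0.4939 -0.2974] tray [-0.04    0.0006] z 0.096
top squat_shaker 0.61 [ 0.5849 -0.1118] tray [ 0.1641 -0.3944] z 0.050
top plant 0.94 [ 0.7447 -0.0809] tray [ 0.3127 -0.3281] z 0.111
top coffee_jar 0.6 [0.7341 0.1115] tray [ 0.2588 -0.1431] z 0.103
scene tea_tin 0.64 [0.7123 0.2285] tray [ 0.211 -0.034] z 0.077
scene tea_tin 0.63 [0.5905 0.2938] tray [0.0776 0.0019] z 0.083
scene tea_tin 0.62 [ 0.7233 -0.1597] tray [ 0.3097 -0.4096] z 0.079
scene sugar_jar 0.56 [0.5294 0.3064] tray [0.0153 0.0004] z 0.079
scene egg_cup 0.59 [ 0.572  -0.3144] tray [0.0399 0.0037] z 0.068
scene egg_cup 0.39 [ 0.5029 -0.2947] tray [-0.032   0.0055] z 0.095
scene tall_shaker 0.63 [0.443 0.326] tray [-0.2454  0.5914] z 0.073
scene tall_shaker 0.58 [ 0.5037 -0.2949] tray [-0.0312  0.0055] z 0.095
scene squat_shaker 0.83 [ 0.593  -0.1079] tray [ 0.1711 -0.3888] z 0.050
scene plant 0.55 [ 0.7515 -0.0782] tray [ 0.3187 -0.3239] z 0.110
scene plant 0.55 [0.7398 0.1167] tray [ 0.2632 -0.1367] z 0.102
scene coffee_jar 0.58 [0.7372 0.1146] tray [ 0.2611 -0.1394] z 0.102
```

View pics/topF.png

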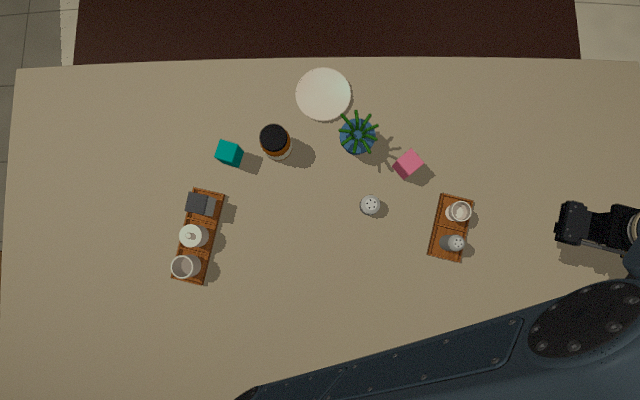

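View pics/sceneF.png

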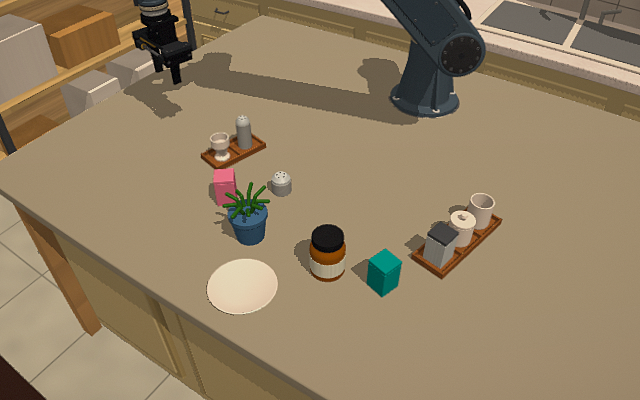

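Both pictures show all five things upright in their compartments, within about 4 mm of the centres. The squat shaker (370,205), plant (357,135) and coffee jar (275,141) have not moved, and the arm is clear. Handing in.

Run:
```python
from rig import bot
print(bot.hand_in())
```

```text
the job is handed in; nothing more can be done
None
```

Both trays are made up and the job is handed in, at about 54 s of the 118 s; the hand-in reports no verdict.

- **Long tray:** from near to far, it holds the tea cup, the sugar jar and the tea tin.
- **Short tray:** the tall shaker is in the near compartment and the egg cup in the far one.
- **Placing:** each thing was lowered until the wrist force showed contact with the compartment floor, then released.

**Last checks:**
- **Position:** the top camera put all five within about 3 mm of their compartment centres, with top heights that fit standing on the floor (its known +2 mm bias allowed for).
- **Upright:** in the final pictures all five stand upright.
- **Left alone:** the squat shaker, plant and coffee jar read within about 3 mm of their starting positions, and the arm was clear of everything.

**Disagreements:**
- The scene camera read the tall shaker about 6–9 mm from its centre. It sees only one side of a domed top and read the shaker a few mm off at the start too.
- It also read the sugar jar about 15 mm off along the tray, with the tin partly hiding it. Unobstructed, that camera had put the jar within 2 mm of its centre.
- Some network labels in the scene view were wrong: it called the cup a tall shaker and the coffee jar a plant. I went by the pictures for those.
- The gripper opening on the egg cup read 46 mm instead of 48 mm, but the cup stayed firmly held.

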